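# Brass roller from pocket tray to raised V-rest

## Robot

A 6-joint arm with a two-finger parallel gripper is mounted at the origin on the work surface. World frame = base frame: x ahead of the robot, y to its left, z up, the work surface at z = 0. Lengths are in mm, angles in rad, forces in N, time in s.
With the tool pointing down it reaches from about 275 to 1000 mm from the base axis. Payload 8.4 kg.
Tool frame: the origin (TCP) lies midway between the tips of the shut fingers; the grasp point (between the pads) lies grip_depth behind it (grip_depth is the distance from the TCP to the grasp point, in mm); z points along the fingers, y is the line along which they close (so a half turn about z gives the same grasp; the last joint's range is limited). The gripper opens to 85 mm and grips with 20 to 120 N. Pads are 22 mm wide; open, the fingers measure 114 mm over their backs; the gripper's body (76 mm by 85 mm) begins 54 mm behind the grasp point. The pads swing forward as they close: fully open they stand 13 mm farther back than shut.
Start: joints at [-1.25, 0.353, 1.633, -0, 1.155, -0.002], TCP at [198.263, -592.722, 231.281] pointing down, gripper open.
Joint ranges: [-2.63, 2.63], [-0.92, 2.1], [0.06, 2.66], [-1.3, 4.44], [0, 2.69], [-3.02, 3.02]. Speed limits (rad/s): [2.22, 2.22, 2.79, 3.14, 3.14, 3.14].

## Interface

Orientations are given as [roll, pitch, yaw] about the fixed x, y, z axes, in that order (R = Rz(yaw) Ry(pitch) Rx(roll)).
In Python, from rig import * gives the robot as it stands.
- The arm moves only by the shell command python3 -m creep 'ROWS' [FORCE]. ROWS is JSON, a list of rows, each an object of numbers: "x", "y", "z": the shift along the tool's x, y, z in mm; "rx", "ry", "rz": the turn, a rotation vector about the tool's x, y, z in rad; "hand": the finger opening in mm, from 0 to 85.4. A call has 1 to 20 rows; each row shifts and turns the commanded pose from where the row before left it, along the tool's axes as they then stand; what a row does not reach is not made up. A row lasts 1/8 s, in which the tool goes at most 62.5 mm and 10.7 degrees, less where a joint would pass 70% of its speed; a pose out of reach is approached as far as the arm can. A call with a gripper value outside its range is refused whole. The fingers move at their own pace and stop on an object; FORCE is the grip in N (left out, the last holds). Time passes only in rows, so rows that do not move let the fingers close. It gives the time, the measured TCP pose, the force, the opening and the grip force at its end, in the units of the state.
- sense(): the state, without advancing time (a new reading comes with each control period).
- grab_frame(name): name is "scene" or "top" or "wrist"; returns the picture (384x512x3 uint8, red, green, blue); there is no depth.
- get_calibration(name): a dict with "K" (3x3 intrinsics, pixels), "R" (3x3) and "t" (3): a world point X has camera coordinates R X + t. Camera axes: x right, y down, z forward; pixel columns grow to the right and rows downward; lengths in mm; the calibration is good to about 2 mm. A picture is of the moment at which its call begins: read the wrist's pose just before it. get_calibration takes no time and is no camera call; for the wrist camera it gives the pose at the moment of the call.
- sign_off(): hands the job in; it is judged then, once.
The state is a dict: "clock": time; "qpos": joint angles; "qvel": joint speeds; "joint_efforts": joint torques, N m; "eef_pos": TCP position; "tcp_rot": TCP orientation; "contact_force": force on the tool from outside, world axes, zero at the start; "wrist_torque": the same for the moment, N m; "opening": opening from 0.0 (shut) to 1.0 (fully open); "grasp_force": force on a finger pad.
Only numpy, scipy, OpenCV 4.12 (cv2) and the standard library are available. Lean on these libraries where they do the work, as an engineer would, in place of code of your own. Each camera call takes 0.05 s, during which the arm holds its last target. There are 200 camera calls.

## Task

Pluck the brass roller out of its pocket in the tray, park it in the groove of the black rubber pad and let go, then take it again and lay it in the raised blue V-rest, centred along the V with both ends overhanging evenly. Lay it down gently both times, never letting it fall, and leave the steel rollers and everything else on the bench where they are.

Things in the scene. Friction and masses are not known exactly. Their poses are not given: they have to be found in the camera images.
- brass_roller: The brass-coloured roller to be moved: a plain solid cylinder 18 mm in diameter and 44 mm long, about 95 g, lying on its side in one of the four tray pockets. Origin: its centre; x: its long axis.
- tray: Fixed black tray 112 (x) x 160 (y) mm, 4 mm floor; origin under its centre. Pockets at x +-26.5, y +-38 mm, each 48 mm long with a roller along x. Ribs along y (5 mm thick, x = -53, 0, 53, 20 mm above the floor) close both ends, so a roller's ends can't be gripped there. Its sides are open for fingers save grey nubs 3 mm wide and high, 8.5 mm either side of its axis. No wall at the y ends.
- pad_groove (a point): Where a roller's centre lies when parked in the groove of the fixed black rubber pad (84 (x) x 64 (y) x 10 mm): 19 mm above the table, over the pad's middle. x runs along the groove, which is formed by two yellow strips 36 mm long, 4 mm wide, 3 mm high, their middles 9 mm either side. It is open at both ends; a parked roller overhangs the strips 4 mm each end.
- vrest: Fixed blue V-rest: foot 84 (x) x 64 (y) x 12 mm, post 18 mm in diameter, on top a 90-degree V open upwards, 24 mm long in x, its bottom line 75 mm and its arm tips 101 mm above the table, 61 mm across outside. Origin: under the foot's centre.
- vrest_seat (a point): Where a roller's centre lies when seated in the middle of the V: 88 mm above the table. x runs along the V. A centred roller overhangs the V by 10 mm each end. The V's arms rise 13 mm above this point and leave no room for fingers at the roller's sides, so it has to be held by its two end faces here; both ends are free.
- steel_roller_a: The first of three grey steel rollers, same size as the brass one, lying in another pocket; stays there. Origin: its centre; x: its long axis.
- steel_roller_b: The second of three grey steel rollers, same size as the brass one, lying in another pocket; stays there. Origin: its centre; x: its long axis.
- steel_roller_c: The third of three grey steel rollers, same size as the brass one, lying in another pocket; stays there. Origin: its centre; x: its long axis.
- yellow_carton: Bystander: yellow carton 75 (x) x 55 (y) x 50 mm high with a white band. Origin: centre of its underside.
- white_carton: Bystander: white carton 60 (x) x 90 (y) x 45 mm high with a green band. Origin: centre of its underside.
- spray_can: Bystander: upright spray can, 56 mm in diameter, 120 mm tall, orange label. Origin: centre of its underside.
- screwdriver: Bystander: screwdriver lying on the table along its own x, handle to -x.
- tape_roll: Bystander: cardboard-brown roll of tape lying flat, 90 mm outside diameter, 24 mm high. Origin: centre of its underside.

How it is judged (in metres and radians):
On the way:
1. the brass roller lies parked in the groove of the rubber pad, let go of and still (x of brass_roller in the frame of pad_groove between -0.009 and 0.009 m and y of brass_roller in the frame of pad_groove between -0.005 and 0.005 m and z of brass_roller in the frame of pad_groove between -0.004 and 0.004 m and angle between the x axis of brass_roller and the x axis of pad_groove, either way round below 0.2 rad and linear speed of brass_roller below 0.03 m/s and contact force between the fingers and brass_roller below 0.05 N), for 0.2 s.
At the end, for the whole second after the job is handed in: The brass roller rests in the V of the V-rest, let go of and still: within 7 mm of the V's middle along it, within 3 mm of the seat sideways and in height, its axis within 0.1 rad of the V's. The steel rollers and the other bystanders are within 20 mm of where they started (x of brass_roller in the frame of vrest_seat between -0.007 and 0.007 m and y of brass_roller in the frame of vrest_seat between -0.003 and 0.003 m and z of brass_roller in the frame of vrest_seat between -0.003 and 0.003 m and angle between the x axis of brass_roller and the x axis of vrest_seat, either way round below 0.1 rad and linear speed of brass_roller below 0.02 m/s and contact force between the fingers and brass_roller below 0.05 N and contact force between brass_roller and vrest above 0.2 N and distance of each of steel_roller_a, steel_roller_b, steel_roller_c, yellow_carton, white_carton, spray_can, screwdriver, tape_roll from where it was at the start of the episode below 0.02 m); the robot touches nothing.
It fails at once if the brass roller falls: moving untouched, faster than 0.4 m/s (a drop of 8 mm) (contact force between anything else and brass_roller below 0.01 N and linear speed of brass_roller above 0.4 m/s).
It fails at once if a steel roller or another bystander is moved by more than 20 mm (distance of any of steel_roller_a, steel_roller_b, steel_roller_c, yellow_carton, white_carton, spray_can, screwdriver, tape_roll from where it was at the start of the episode above 0.02 m).
It also fails if it takes over 58 s, if anything falls off the work surface, if the arm or the gripper's body presses on something with over 40 N, if the wrist force passes 120 N, or if a joint passes its speed limit or range.

## Working session

There is one attempt and no reset: what is moved stays moved. The work goes in short steps, Python scripts to look and compute and a shell command to move; the robot and the scene stay as the last step left them, time stands still between calls to the robot, and variables do not carry over. Pictures are saved under pics/ and viewed, at most 12 in all, crops included, and the job is handed in when it is done.

```bash
ls; mkdir -p pics; python3 - <<'E'
from rig import *
import cv2, numpy as np
s=sense(); print({k:np.round(v,3).tolist() for k,v in s.items()})
try: print(grip_depth)
except Exception as e: print(e)
for n in ("top","scene"):
    im=grab_frame(n); cv2.imwrite(f"pics/{n}0.png",im[:,:,::-1])
    c=get_calibration(n); print(n,{k:np.round(v,3).tolist() for k,v in c.items()})
E
```

```text
pics
{'clock': 0.0, 'qpos': [-1.25, 0.354, 1.634, 0.0, 1.155, -0.002], 'qvel': [0.0, 0.001, -0.0, 0.002, 0.001, -0.0], 'joint_efforts': [-0.001, -60.525, -34.207, 0.0, 0.009, 0.0], 'eef_pos': [198.114, -592.241, 230.537], 'tcp_rot': [-3.14, -0.0, 0.323], 'contact_force': [-0.04, -0.041, 1.16], 'wrist_torque': [0.018, 0.068, 0.034], 'grasp_force': 0.0, 'opening': 1.004}
18.700000000000003
top {'K': [[441.633, 0.0, 259.553], [0.0, 441.633, 190.579], [0.0, 0.0, 1.0]], 'R': [[-0.027, -1.0, 0.012], [-0.995, 0.026, -0.095], [0.095, -0.014, -0.995]], 't': [11.501, 542.525, 1178.356]}
scene {'K': [[399.506, 0.0, 255.107], [0.0, 399.506, 188.301], [0.0, 0.0, 1.0]], 'R': [[-0.666, 0.746, -0.009], [0.636, 0.561, -0.53], [-0.39, -0.358, -0.848]], 't': [346.989, -281.087, 1260.051]}
```

View pics/top0.png

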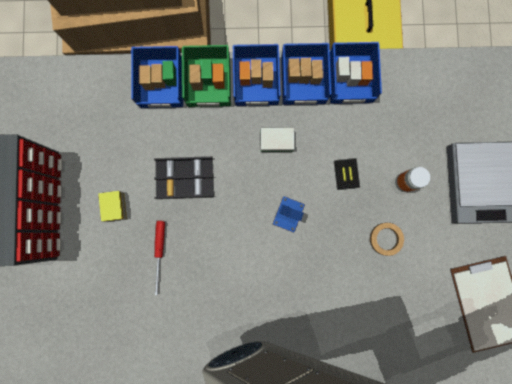

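View pics/scene0.png

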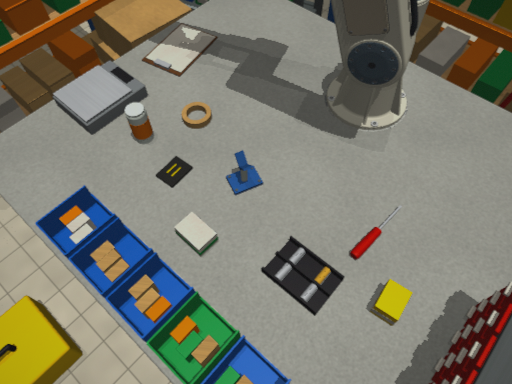

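The top view shows the tray at about (184,178) with the brass roller at (170,187). The pad is at (347,174) with its yellow strips, and the V-rest is at about (289,214). I'll work out rough world positions first, then refine them with the wrist camera.

```bash
cat > h.py <<'E'
from rig import *
import cv2, numpy as np
from scipy.spatial.transform import Rotation as Ro
np.set_printoptions(suppress=True,precision=3)
def p2w(c,uv,z):
    "pixel -> world point on the plane at height z"
    d=c["R"].T@np.linalg.inv(c["K"])@[uv[0],uv[1],1]; o=-np.array(c["R"]).T@c["t"]
    return o+d*(z-o[2])/d[2]
def w2p(c,X):
    q=np.array(c["K"])@(np.array(c["R"])@X+c["t"]); return q[:2]/q[2]
def pose(): 
    s=sense(); return np.array(s["eef_pos"]),Ro.from_euler("xyz",s["tcp_rot"])
def go(X,rpy):
    "tool-frame shift (mm) and turn (rotvec) to TCP X with rpy"
    p,r=pose(); return r.inv().apply(np.array(X)-p),(r.inv()*Ro.from_euler("xyz",rpy)).as_rotvec()
def snap(name,f):
    c=get_calibration(name); im=grab_frame(name); cv2.imwrite(f"pics/{f}.png",im[:,:,::-1]); np.savez(f"pics/{f}.npz",**{k:np.array(v) for k,v in c.items()}); return c,im
def yellow(im,lo=(15,80,80),hi=(35,255,255)):
    return cv2.inRange(cv2.cvtColor(im,cv2.COLOR_RGB2HSV),np.array(lo),np.array(hi))
E
python3 - <<'E'
from h import *
c=get_calibration("top")
for n,uv,z in [("brass",(170,187),13),("tray",(184,178),12),("pad",(347,174),10),("vrest",(288,214),12),("white",(278,139),45),("can",(418,177),120),("tape",(388,239),24),("screwd",(160,236),15)]:
    print(n,p2w(c,uv,z))
im=cv2.imread("pics/top0.png")
a=im[140:260,140:440]; cv2.imwrite("pics/c0.png",cv2.resize(a[20:100],None,fx=2.6,fy=2.6,interpolation=cv2.INTER_CUBIC))
c=get_calibration("wrist"); p,r=pose()
print("cam pos in tool",r.inv().apply(-c["R"].T@c["t"]-p), "cam axes in tool",(np.array(c["R"])@r.as_matrix()),c["K"])
E
```

```text
brass [560.175 242.897  13.   ]
tray [584.256 204.351  12.   ]
pad [ 584.063 -247.387   10.   ]
vrest [477.328 -79.499  12.   ]
white [680.098 -56.578  45.   ]
can [ 557.712 -403.37   120.   ]
tape [ 401.879 -347.585   24.   ]
screwd [426.793 270.689  15.   ]
cam pos in tool [  69.179   -0.233 -142.181] cam axes in tool [[-0.     1.    -0.   ]
 [-0.964 -0.    -0.265]
 [-0.265  0.     0.964]] [[309.088   0.    255.924]
 [  0.    309.088 190.87 ]
 [  0.      0.      1.   ]]
```

```bash
python3 - <<'E'
from h import *
print(go([620,-247,150],[np.pi,0,0]), sense()["qpos"])
E
```

```text
(array([ 509.632, -193.527,   80.88 ]), array([-0.001,  0.   ,  0.323])) [-1.25   0.354  1.634  0.     1.155 -0.002]
```

View pics/c0.png

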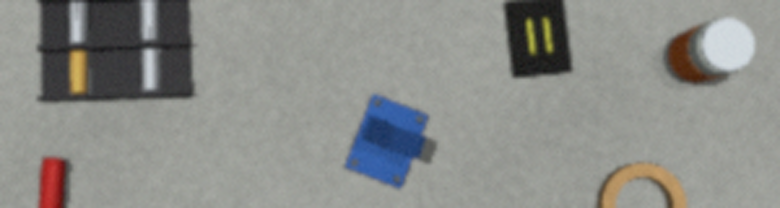

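```bash
python3 -m creep '[{"x":25,"y":-10},{"x":54,"y":-20.5},{"x":54,"y":-20.5},{"x":54,"y":-20.5},{"x":54,"y":-20.5},{"x":54,"y":-20.5},{"x":54,"y":-20.5},{"x":54,"y":-20.5},{"x":54,"y":-20.5},{"x":53,"y":-20},{"rz":0.108,"z":27},{"rz":0.108,"z":27},{"rz":0.107,"z":27},{},{}]'; python3 - <<'E'
from h import *
c,im=snap("wrist","w_pad"); print(pose()[0],sense()["tcp_rot"],sense()["clock"])
m=yellow(im); n,l,st,ce=cv2.connectedComponentsWithStats(m)
for i in range(1,n):
    if st[i,4]>40:
        k=np.argwhere(l==i)[:,::-1].astype(np.float32); print(st[i],cv2.minAreaRect(k),p2w(c,ce[i],13))
E
```

```text
[ 198.168 -592.383  230.728] [-3.141 -0.     0.323] 0.15
[ 373  135  139  116 3782] ((442.38336181640625, 193.0049591064453), (100.40123748779297, 149.0330810546875), 83.75808715820312) [ 230.979 -825.461   13.   ]
[ 423  221   89   83 4942] ((467.6207275390625, 261.5841064453125), (88.4305648803711, 81.04434204101562), 1.1691392660140991) [ 164.287 -898.456   13.   ]
[336 282  24  31 357] ((351.8965759277344, 296.74139404296875), (25.079532623291016, 24.029081344604492), 23.198591232299805) [  67.465 -765.342   13.   ]
[426 358  37  24 409] ((445.7627258300781, 368.2773742675781), (38.53152847290039, 13.49885082244873), 19.983104705810547) [   4.814 -939.366   13.   ]schema error: expected keys x, y, z, rx, ry, rz, hand
```

View pics/w_pad.png

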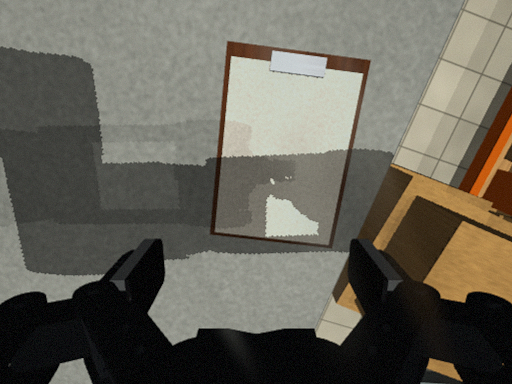

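The move was refused, probably because of the empty rows, so this picture shows only the clipboard at the start pose with the fingers at the bottom.

```bash
python3 -m creep '[{"x":25,"y":-10},{"x":54,"y":-20.5},{"x":54,"y":-20.5},{"x":54,"y":-20.5},{"x":54,"y":-20.5},{"x":54,"y":-20.5},{"x":54,"y":-20.5},{"x":54,"y":-20.5},{"x":54,"y":-20.5},{"x":53,"y":-20},{"rz":0.108,"z":27},{"rz":0.108,"z":27},{"rz":0.107,"z":27},{"x":0},{"x":0}]' && python3 - <<'E'
from h import *
c,im=snap("wrist","w_pad2"); print(pose()[0],sense()["tcp_rot"],sense()["clock"])
m=yellow(im); n,l,st,ce=cv2.connectedComponentsWithStats(m)
for i in range(1,n):
    if st[i,4]>40:
        k=np.argwhere(l==i)[:,::-1].astype(np.float32); print(st[i],cv2.minAreaRect(k),p2w(c,ce[i],13))
E
```

```text
schema error: expected keys x, y, z, rx, ry, rz, hand
```

Every row needs all the keys.

```bash
python3 -m creep '[{"x":25,"y":-10,"z":0,"rx":0,"ry":0,"rz":0,"hand":85},{"x":54,"y":-20.5,"z":0,"rx":0,"ry":0,"rz":0,"hand":85},{"x":54,"y":-20.5,"z":0,"rx":0,"ry":0,"rz":0,"hand":85},{"x":54,"y":-20.5,"z":0,"rx":0,"ry":0,"rz":0,"hand":85},{"x":54,"y":-20.5,"z":0,"rx":0,"ry":0,"rz":0,"hand":85},{"x":54,"y":-20.5,"z":0,"rx":0,"ry":0,"rz":0,"hand":85},{"x":54,"y":-20.5,"z":0,"rx":0,"ry":0,"rz":0,"hand":85},{"x":54,"y":-20.5,"z":0,"rx":0,"ry":0,"rz":0,"hand":85},{"x":54,"y":-20.5,"z":0,"rx":0,"ry":0,"rz":0,"hand":85},{"x":53,"y":-20,"z":0,"rx":0,"ry":0,"rz":0,"hand":85},{"x":0,"y":0,"z":27,"rx":0,"ry":0,"rz":0.108,"hand":85},{"x":0,"y":0,"z":27,"rx":0,"ry":0,"rz":0.108,"hand":85},{"x":0,"y":0,"z":27,"rx":0,"ry":0,"rz":0.107,"hand":85},{"x":0,"y":0,"z":0,"rx":0,"ry":0,"rz":0,"hand":85},{"x":0,"y":0,"z":0,"rx":0,"ry":0,"rz":0,"hand":85}]' && python3 - <<'E'
from h import *
c,im=snap("wrist","w_pad2"); print(pose()[0],sense()["tcp_rot"],sense()["clock"])
m=yellow(im); n,l,st,ce=cv2.connectedComponentsWithStats(m)
for i in range(1,n):
    if st[i,4]>40:
        k=np.argwhere(l==i)[:,::-1].astype(np.float32); print(st[i],cv2.minAreaRect(k),p2w(c,ce[i],13))
E
```

```text
clock: 2.02
eef_pos: [620.8, -247.2, 151.1]
tcp_rot: [3.141, -0.001, 0.002]
contact_force: [0.5, -0.3, 0.9]
opening: 0.993
grasp_force: 0.0
[ 621.094 -247.327  151.612] [ 3.141 -0.002  0.002] 2.075
[260 197   8  36 180] ((263.63165283203125, 214.52728271484375), (35.34760284423828, 5.097146511077881), 85.76361083984375) [ 588.993 -253.88    13.   ]
[241 198   9  37 188] ((244.99179077148438, 215.90982055664062), (36.21430206298828, 5.070002555847168), 84.80557250976562) [ 587.878 -235.929   13.   ]
```

```bash
python3 -m creep '[{"x":-20,"y":-30,"z":-25,"rx":0,"ry":0,"rz":0,"hand":85},{"x":-31,"y":-46,"z":-24,"rx":0,"ry":0,"rz":0,"hand":85},{"x":-31,"y":-46,"z":0,"rx":0,"ry":0,"rz":0,"hand":85},{"x":-29,"y":-46,"z":0,"rx":0,"ry":0,"rz":0,"hand":85},{"x":0,"y":0,"z":0,"rx":0,"ry":0,"rz":0,"hand":85},{"x":0,"y":0,"z":0,"rx":0,"ry":0,"rz":0,"hand":85}]' && python3 - <<'E'
from h import *
c,im=snap("wrist","w_v"); print(pose()[0],sense()["tcp_rot"],sense()["clock"])
cv2.imwrite("pics/w_vb.png",cv2.resize(im[100:340,130:390,::-1],None,fx=2.5,fy=2.5,interpolation=cv2.INTER_CUBIC))
# pad angle
d=dict(np.load("pics/w_pad2.npz")); m=yellow(cv2.imread("pics/w_pad2.png")[:,:,::-1])
n,l,st,ce=cv2.connectedComponentsWithStats(m)
for i in range(1,n):
    if st[i,4]>100:
        P=np.array([p2w(d,q[::-1],13)[:2] for q in np.argwhere(l==i)],np.float32); v=cv2.fitLine(P,cv2.DIST_L2,0,.01,.01).ravel(); print(v,np.arctan2(v[1],v[0]),np.ptp(P@v[:2]))
E
```

```text
clock: 2.82
eef_pos: [510.6, -79.2, 200.7]
tcp_rot: [3.141, -0.003, 0.001]
contact_force: [1.5, -0.4, -0.0]
opening: 0.996
grasp_force: 0.0
[510.682 -79.587 200.355] [ 3.141 -0.002  0.   ] 2.875
[   0.996    0.084  588.895 -253.888] 0.08447239 35.994812
[   0.997    0.071  587.776 -235.936] 0.071263015 36.889587
```

View pics/w_vb.png

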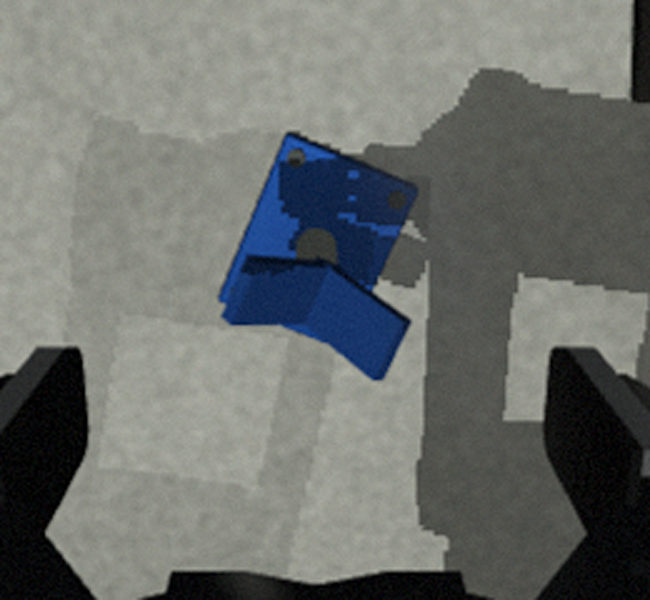

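The wrist view shows the blue foot, with corners at crop (289,133), (417,185) and (222,298). The V's arms are below it, with their inner line running from (330,262) to (283,325), so the V's x axis is yawed about -0.38. I'll fit its silhouette.

```bash
cat > fit.py <<'E'
from h import *
from scipy.optimize import minimize
S=4
def hull(m,c,P):
    q=np.array([w2p(c,p) for p in P]); h=cv2.convexHull(((q+.5)*S).astype(np.float32)).astype(np.int32); cv2.fillPoly(m,[h],255)
def box(xs,yz): return [(x,y,z) for x in xs for y,z in yz]
def model():
    parts=[box((-42,42),[(-32,0),(32,0),(-32,12),(32,12)])]
    for s in (1,-1): parts.append(box((-12,12),[(0,75),(s*26,101),(s*30.5,96.5),(0,66)]))
    t=np.linspace(0,6.28,24); parts.append([(9*np.cos(a),9*np.sin(a),z) for a in t for z in (12,66)])
    return [np.array(p,float) for p in parts]
def render(c,th,sh):
    m=np.zeros((sh[0]*S,sh[1]*S),np.uint8); R=Ro.from_euler("z",th[2]).as_matrix()
    for p in model(): hull(m,c,p@R.T+[th[0],th[1],0])
    return m
def fitv(views,x0):
    T=[]
    for c,im in views:
        h=cv2.cvtColor(im,cv2.COLOR_RGB2HSV); b=cv2.inRange(h,np.array((100,110,15)),np.array((130,255,255)))
        n,l,st,_=cv2.connectedComponentsWithStats(b); b=(l==1+np.argmax(st[1:,4])).astype(np.uint8)*255
        b=cv2.morphologyEx(b,cv2.MORPH_CLOSE,np.ones((5,5))); cs,_=cv2.findContours(b,0,1); b=cv2.drawContours(b*0,cs,-1,255,-1)
        T.append((c,cv2.resize(b,None,fx=S,fy=S,interpolation=cv2.INTER_NEAREST)>0,im))
    def cost(th):
        e=[]
        for c,b,im in T:
            m=render(c,th,im.shape)>0; e.append(1-(m&b).sum()/(m|b).sum())
        return np.mean(e)
    s=np.array(x0); r=minimize(cost,s,method="Nelder-Mead",options=dict(initial_simplex=[s,s+[8,0,0],s+[0,8,0],s+[0,0,.15]],xatol=.02,fatol=1e-5))
    return r.x,r.fun,T
E
python3 - <<'E'
from fit import *
v=[(dict(np.load("pics/w_v.npz")),cv2.imread("pics/w_v.png")[:,:,::-1])]
x,f,T=fitv(v,[477,-79,-.38]); print(x,f)
v2=[(get_calibration(n),cv2.imread(f"pics/{n}0.png")[:,:,::-1]) for n in ("top",)]
b=v2[0][1].copy(); b[:125]=128
x2,f2,_=fitv([(v2[0][0],b)],x); print("top",x2,f2)
for th in (x-[0,0,0],): 
    c,bm,im=T[0]; m=render(c,x,im.shape); o=cv2.resize(im,None,fx=S,fy=S).copy()
    cs,_=cv2.findContours(m,0,1); cv2.drawContours(o,cs,-1,(255,0,0),2); cv2.imwrite("pics/ov.png",o[500:1050,700:1300,::-1])
E
```

```text
[480.395 -78.329  -0.4  ] 0.04671928769716893
top [478.738 -80.565  -0.43 ] 0.08506363027461483
```

View pics/ov.png

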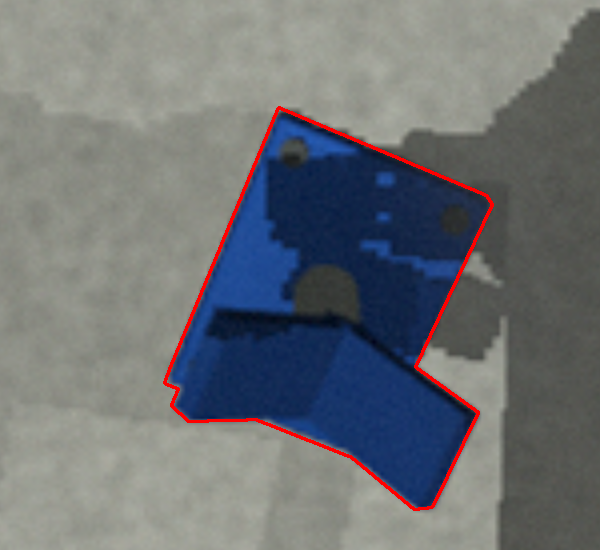

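The fit matches the picture tightly: V-rest at (480.4, -78.3), yaw -0.40. Next, the tray.

```bash
python3 -m creep '[{"x":5,"y":-22,"z":0,"rx":0,"ry":0,"rz":0,"hand":85},{"x":12,"y":-50,"z":0,"rx":0,"ry":0,"rz":0,"hand":85},{"x":12,"y":-50,"z":0,"rx":0,"ry":0,"rz":0,"hand":85},{"x":14,"y":-50,"z":0,"rx":0,"ry":0,"rz":0,"hand":85},{"x":14,"y":-50,"z":10,"rx":0,"ry":0,"rz":0,"hand":85},{"x":14,"y":-50,"z":20,"rx":0,"ry":0,"rz":0,"hand":85},{"x":14,"y":-50,"z":20,"rx":0,"ry":0,"rz":0,"hand":85},{"x":0,"y":0,"z":0,"rx":0,"ry":0,"rz":0,"hand":85},{"x":0,"y":0,"z":0,"rx":0,"ry":0,"rz":0,"hand":85}]' && python3 - <<'E'
from h import *
c,im=snap("wrist","w_t"); print(pose()[0],sense()["tcp_rot"],sense()["clock"])
m=yellow(im,(8,110,70),(35,255,255)); n,l,st,ce=cv2.connectedComponentsWithStats(m)
for i in range(1,n):
    if st[i,4]>100:
        P=np.array([p2w(c,q[::-1],15)[:2] for q in np.argwhere(l==i)],np.float32); v=cv2.fitLine(P,cv2.DIST_L2,0,.01,.01).ravel()
        print(st[i],p2w(c,ce[i],15),np.arctan2(v[1],v[0]),cv2.minAreaRect(P))
cv2.imwrite("pics/w_tb.png",cv2.resize(im[80:340,60:460,::-1],None,fx=2,fy=2,interpolation=cv2.INTER_CUBIC))
E
```

```text
clock: 4.0
eef_pos: [595.1, 242.3, 148.9]
tcp_rot: [3.141, 0.001, -0.0]
contact_force: [0.2, 0.3, 0.2]
opening: 0.994
grasp_force: 0.0
[595.09  241.919 149.41 ] [ 3.141 -0.    -0.001] 4.05
[245 197  19  46 804] [559.828 245.314  15.   ] -0.005369738 ((559.4471435546875, 244.83815002441406), (17.278520584106445, 45.66814422607422), 89.42817687988281)
[ 70 222  56   9 142] [553.999 393.29   15.   ] -1.5002822 ((553.8857421875, 394.8182373046875), (52.89586639404297, 8.18851089477539), 88.78821563720703)
[  38  233   80   69 3416] [514.853 421.565  15.   ] -0.8887443 ((509.3885803222656, 415.8667297363281), (68.90653228759766, 75.2586898803711), 6.336867332458496)
```

View pics/w_tb.png

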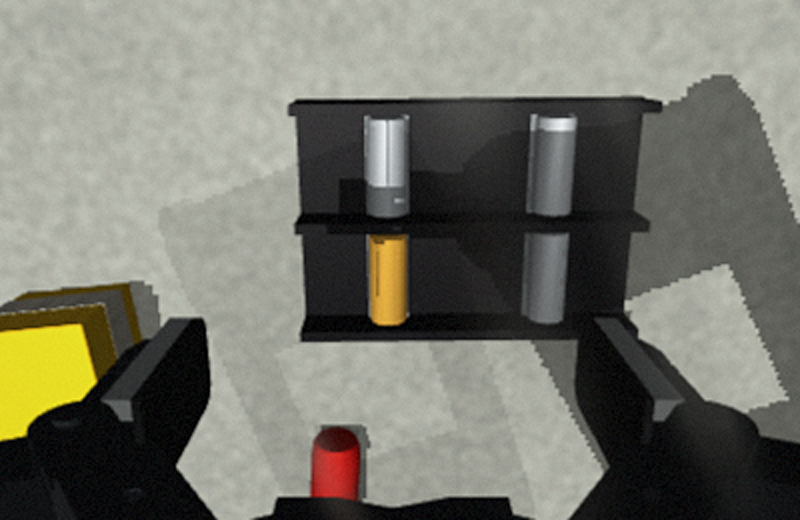

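The tray lies at a yaw of about 0. The brass roller is at (388,280) in the crop, which puts it at (560,245) in world coordinates, agreeing with the top view. I'll descend for a side grip with the tips kept just above the nubs, which end at 7 mm.

```bash
python3 -m creep '[{"x":-18,"y":-1.5,"z":15,"rx":0,"ry":0,"rz":0,"hand":42},{"x":-17,"y":-1.5,"z":30,"rx":0,"ry":0,"rz":0,"hand":42},{"x":0,"y":0,"z":36,"rx":0,"ry":0,"rz":0,"hand":42},{"x":0,"y":0,"z":25,"rx":0,"ry":0,"rz":0,"hand":42},{"x":0,"y":0,"z":15,"rx":0,"ry":0,"rz":0,"hand":42},{"x":0,"y":0,"z":10,"rx":0,"ry":0,"rz":0,"hand":42},{"x":0,"y":0,"z":5,"rx":0,"ry":0,"rz":0,"hand":42},{"x":0,"y":0,"z":0,"rx":0,"ry":0,"rz":0,"hand":42},{"x":0,"y":0,"z":0,"rx":0,"ry":0,"rz":0,"hand":42}]' 30
```

```text
clock: 5.18
eef_pos: [559.9, 246.3, 13.9]
tcp_rot: [-3.141, -0.001, -0.0]
contact_force: [-0.4, 0.5, 0.7]
opening: 0.496
grasp_force: 0.0
```

```bash
python3 -m creep '[{"x":0,"y":0.5,"z":3,"rx":0,"ry":0,"rz":0,"hand":42},{"x":0,"y":0,"z":2,"rx":0,"ry":0,"rz":0,"hand":30},{"x":0,"y":0,"z":0,"rx":0,"ry":0,"rz":0,"hand":20},{"x":0,"y":0,"z":0,"rx":0,"ry":0,"rz":0,"hand":10},{"x":0,"y":0,"z":0,"rx":0,"ry":0,"rz":0,"hand":10},{"x":0,"y":0,"z":0,"rx":0,"ry":0,"rz":0,"hand":10},{"x":0,"y":0,"z":0,"rx":0,"ry":0,"rz":0,"hand":10},{"x":0,"y":0,"z":0,"rx":0,"ry":0,"rz":0,"hand":10}]' 30
```

```text
clock: 6.18
eef_pos: [559.3, 245.1, 8.3]
tcp_rot: [3.141, 0.0, -0.0]
contact_force: [-0.0, -5.2, 4.0]
opening: 0.194
grasp_force: 29.4
```

```bash
python3 -m creep '[{"x":0,"y":0,"z":-2,"rx":0,"ry":0,"rz":0,"hand":10},{"x":0,"y":0,"z":-6,"rx":0,"ry":0,"rz":0,"hand":10},{"x":0,"y":0,"z":-12,"rx":0,"ry":0,"rz":0,"hand":10},{"x":0,"y":0,"z":-25,"rx":0,"ry":0,"rz":0,"hand":10},{"x":0,"y":0,"z":-30,"rx":0,"ry":0,"rz":0,"hand":10},{"x":0,"y":0,"z":-30,"rx":0,"ry":0,"rz":0,"hand":10},{"x":0,"y":0,"z":-25,"rx":0,"ry":0,"rz":0,"hand":10},{"x":0,"y":0,"z":0,"rx":0,"ry":0,"rz":0,"hand":10},{"x":0,"y":0,"z":0,"rx":0,"ry":0,"rz":0,"hand":10}]' 30; python3 - <<'E'
from h import *
c,im=snap("wrist","w_held"); p,r=pose(); print(p)
m=yellow(im,(8,110,70),(35,255,255)); n,l,st,ce=cv2.connectedComponentsWithStats(m); i=[k for k in range(1,n) if st[k,4]>100]
for k in i: print(st[k],ce[k],r.inv().apply(p2w(c,ce[k],p[2]+5)-p))
cv2.imwrite("pics/w_hb.png",cv2.resize(im[120:360,120:400,::-1],None,fx=2.4,fy=2.4,interpolation=cv2.INTER_CUBIC))
E
```

```text
clock: 7.3
eef_pos: [559.1, 245.5, 137.9]
tcp_rot: [3.142, 0.0, -0.0]
contact_force: [-0.1, 0.8, -0.9]
opening: 0.196
grasp_force: 29.3
[558.82  245.35  137.402]
[ 59 190  76  75 453] [116.636 219.241] [ 17.475 -66.956  -5.054]
[  25  198   99   97 7049] [ 75.468 245.671] [  3.826 -88.583  -5.047]
[ 237  202   38   97 3302] [255.804 248.665] [ 2.207 -1.018 -5.003]
```

View pics/w_hb.png

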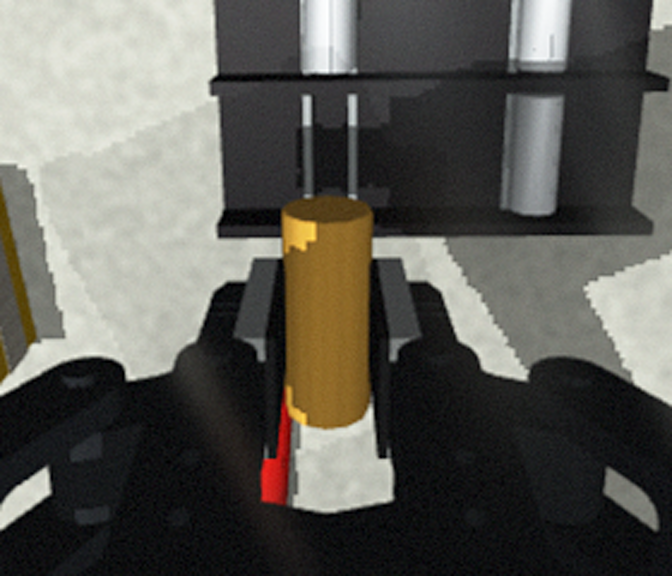

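The roller is held level and centred between the pads, spanning (282..372, 200..428) in the crop, and the steel rollers are undisturbed. Now to the pad.

```bash
python3 -m creep '[{"x":1,"y":15,"z":0,"rx":0,"ry":0,"rz":0,"hand":10},{"x":2,"y":30,"z":0,"rx":0,"ry":0,"rz":0,"hand":10},{"x":3,"y":45,"z":0,"rx":0,"ry":0,"rz":0,"hand":10},{"x":3,"y":50,"z":0,"rx":0,"ry":0,"rz":0,"hand":10},{"x":3,"y":50,"z":0,"rx":0,"ry":0,"rz":0,"hand":10},{"x":3,"y":50,"z":0,"rx":0,"ry":0,"rz":0,"hand":10},{"x":3,"y":50,"z":0,"rx":0,"ry":0,"rz":0,"hand":10},{"x":3,"y":50,"z":0,"rx":0,"ry":0,"rz":0,"hand":10},{"x":3,"y":50,"z":0,"rx":0,"ry":0,"rz":0,"hand":10},{"x":3,"y":50,"z":0,"rx":0,"ry":0,"rz":0,"hand":10},{"x":1,"y":30,"z":0,"rx":0,"ry":0,"rz":0,"hand":10},{"x":0.5,"y":20,"z":10,"rx":0,"ry":0,"rz":0,"hand":10},{"x":0,"y":0,"z":25,"rx":0,"ry":0,"rz":-0.04,"hand":10},{"x":0,"y":0,"z":30,"rx":0,"ry":0,"rz":-0.038,"hand":10},{"x":0,"y":0,"z":20,"rx":0,"ry":0,"rz":0,"hand":10},{"x":0,"y":0,"z":0,"rx":0,"ry":0,"rz":0,"hand":10},{"x":0,"y":0,"z":0,"rx":0,"ry":0,"rz":0,"hand":10}]'; python3 - <<'E'
from h import *
ps=[]
for k in range(3): c,im=snap("wrist","w_p3"); ps.append(pose()[0])
print(np.mean(ps,0),go([587.6,-244.9,30],[np.pi,0,.078]))
for f in ("yellow",):
    m=yellow(im); n,l,st,ce=cv2.connectedComponentsWithStats(m)
    for k in range(1,n):
        if st[k,4]>25: print(st[k],p2w(c,ce[k],13))
E
```

```text
clock: 9.48
eef_pos: [588.4, -244.5, 53.9]
tcp_rot: [3.141, -0.001, 0.078]
contact_force: [0.3, -0.1, -0.5]
opening: 0.195
grasp_force: 29.4
[ 588.671 -244.667   54.385] (array([-1.121,  0.12 , 24.446]), array([ 0.001, -0.002, -0.   ]))
[240 193   7  12  78] [ 602.008 -234.934   13.   ]
[ 237  193   39  106 2995] [ 566.542 -245.976   13.   ]
```

```bash
python3 -m creep '[{"x":-1,"y":0,"z":15,"rx":0,"ry":0,"rz":0,"hand":10},{"x":0,"y":0,"z":13,"rx":0,"ry":0,"rz":0,"hand":10},{"x":0,"y":0,"z":6,"rx":0,"ry":0,"rz":0,"hand":10},{"x":0,"y":0,"z":2,"rx":0,"ry":0,"rz":0,"hand":10},{"x":0,"y":0,"z":1,"rx":0,"ry":0,"rz":0,"hand":10},{"x":0,"y":0,"z":0,"rx":0,"ry":0,"rz":0,"hand":10},{"x":0,"y":0,"z":0,"rx":0,"ry":0,"rz":0,"hand":10}]'
```

```text
clock: 10.5
eef_pos: [587.1, -244.6, 16.6]
tcp_rot: [3.141, -0.0, 0.078]
contact_force: [-0.1, -0.4, -1.5]
opening: 0.196
grasp_force: 29.4
```

```bash
python3 -m creep '[{"x":0,"y":0,"z":1,"rx":0,"ry":0,"rz":0,"hand":10},{"x":0,"y":0,"z":0.5,"rx":0,"ry":0,"rz":0,"hand":10},{"x":0,"y":0,"z":0,"rx":0,"ry":0,"rz":0,"hand":10}]'
```

```text
clock: 10.88
eef_pos: [587.0, -244.6, 14.9]
tcp_rot: [3.141, -0.0, 0.078]
contact_force: [-0.4, -1.1, 0.8]
opening: 0.194
grasp_force: 29.6
```

```bash
python3 -m creep '[{"x":0,"y":0,"z":0.5,"rx":0,"ry":0,"rz":0,"hand":10},{"x":0,"y":0,"z":0.3,"rx":0,"ry":0,"rz":0,"hand":10},{"x":0,"y":0,"z":0,"rx":0,"ry":0,"rz":0,"hand":10}]'
```

```text
clock: 11.25
eef_pos: [587.2, -244.8, 14.3]
tcp_rot: [3.141, -0.001, 0.078]
contact_force: [-1.5, -1.1, 5.6]
opening: 0.2
grasp_force: 30.0
```

Contact at the expected height. I'll release, rise and look.

```bash
python3 -m creep '[{"x":0,"y":0,"z":0,"rx":0,"ry":0,"rz":0,"hand":20},{"x":0,"y":0,"z":0,"rx":0,"ry":0,"rz":0,"hand":26},{"x":0,"y":0,"z":0,"rx":0,"ry":0,"rz":0,"hand":32},{"x":0,"y":0,"z":0,"rx":0,"ry":0,"rz":0,"hand":36},{"x":0,"y":0,"z":0,"rx":0,"ry":0,"rz":0,"hand":40},{"x":0,"y":0,"z":-5,"rx":0,"ry":0,"rz":0,"hand":40},{"x":0,"y":0,"z":-20,"rx":0,"ry":0,"rz":0,"hand":60},{"x":5,"y":0,"z":-35,"rx":0,"ry":0,"rz":0,"hand":75},{"x":15,"y":0,"z":-35,"rx":0,"ry":0,"rz":0,"hand":75},{"x":10,"y":0,"z":0,"rx":0,"ry":0,"rz":0,"hand":75},{"x":0,"y":0,"z":0,"rx":0,"ry":0,"rz":0,"hand":75}]'; python3 - <<'E'
from h import *
c,im=snap("wrist","w_p4"); print(pose()[0],sense()["grasp_force"])
cv2.imwrite("pics/w_p4b.png",cv2.resize(im[130:310,160:360,::-1],None,fx=3,fy=3,interpolation=cv2.INTER_CUBIC))
E
```

```text
clock: 12.62
eef_pos: [617.3, -242.1, 109.6]
tcp_rot: [3.141, -0.001, 0.078]
contact_force: [-0.8, -0.1, -0.9]
opening: 0.879
grasp_force: 0.0
[ 616.233 -241.889  108.652] 0.0
```

View pics/w_p4b.png

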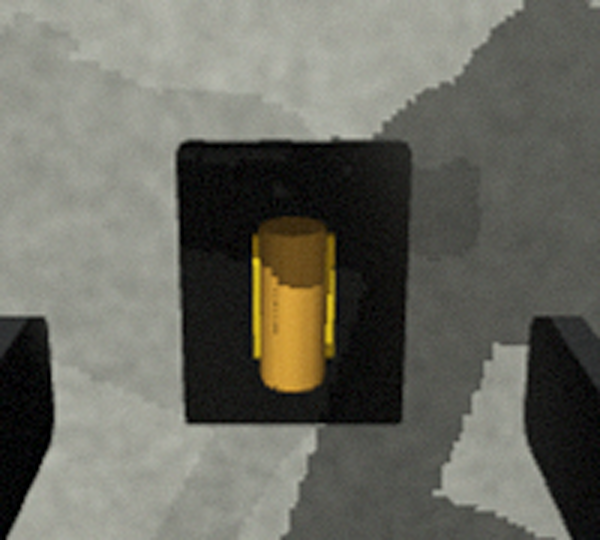

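The roller is parked in the groove between both strips: back rim at crop (293,391), front face bottom at (293,217). I'll find its centre for the end grip.

```bash
python3 - <<'E'
from h import *
c=dict(np.load("pics/w_p4.npz")); f=lambda x,y,z:p2w(c,(160+x/3,130+y/3),z)
b=f(293,391,28); t=f(293,217,10); print(b,t,(b+t)/2,np.linalg.norm((b-t)[:2]))
for e in (f(258,290,19),f(327,290,19)): print(e)
print(go([(b+t)[0]/2,(b+t)[1]/2,60],[np.pi,0,.078+np.pi/2]),go([(b+t)[0]/2,(b+t)[1]/2,60],[np.pi,0,.078-np.pi/2]),sense()["qpos"])
E
```

```text
[ 567.444 -246.723   28.   ] [ 610.273 -243.422   10.   ] [ 588.858 -245.072   19.   ] 42.956035425918614
[ 591.861 -235.393   19.   ]
[ 593.301 -253.89    19.   ]
(array([-27.493,   1.056,  48.677]), array([-0.001,  0.   , -1.571])) (array([-27.493,   1.056,  48.677]), array([0.   , 0.001, 1.571])) [-0.376  0.537  1.643 -0.     0.963  1.116]
```

```bash
python3 -m creep '[{"x":-14,"y":0.5,"z":0,"rx":0,"ry":0,"rz":0,"hand":64},{"x":-13.5,"y":0.5,"z":0,"rx":0,"ry":0,"rz":0,"hand":64},{"x":0,"y":0,"z":0,"rx":0,"ry":0,"rz":-0.1571,"hand":64},{"x":0,"y":0,"z":0,"rx":0,"ry":0,"rz":-0.1571,"hand":64},{"x":0,"y":0,"z":0,"rx":0,"ry":0,"rz":-0.1571,"hand":64},{"x":0,"y":0,"z":0,"rx":0,"ry":0,"rz":-0.1571,"hand":64},{"x":0,"y":0,"z":0,"rx":0,"ry":0,"rz":-0.1571,"hand":64},{"x":0,"y":0,"z":0,"rx":0,"ry":0,"rz":-0.1571,"hand":64},{"x":0,"y":0,"z":0,"rx":0,"ry":0,"rz":-0.1571,"hand":64},{"x":0,"y":0,"z":0,"rx":0,"ry":0,"rz":-0.1571,"hand":64},{"x":0,"y":0,"z":0,"rx":0,"ry":0,"rz":-0.1571,"hand":64},{"x":0,"y":0,"z":0,"rx":0,"ry":0,"rz":-0.1571,"hand":64},{"x":0,"y":0,"z":25,"rx":0,"ry":0,"rz":0,"hand":64},{"x":0,"y":0,"z":24,"rx":0,"ry":0,"rz":0,"hand":64},{"x":0,"y":0,"z":0,"rx":0,"ry":0,"rz":0,"hand":64},{"x":0,"y":0,"z":0,"rx":0,"ry":0,"rz":0,"hand":64}]'; python3 - <<'E'
from h import *
c,im=snap("wrist","w_p5"); ps=[pose()[0]]
for k in range(2): grab_frame("wrist"); ps.append(pose()[0])
print(np.mean(ps,0),go([588.8,-245,11],[np.pi,0,.078+np.pi/2]))
m=yellow(im,(8,110,40),(35,255,255)); n,l,st,ce=cv2.connectedComponentsWithStats(m)
for k in range(1,n):
    if st[k,4]>100:
        u0,v0,w,h=st[k,:4]; print(st[k],p2w(c,(u0,v0+h/2),19),p2w(c,(u0+w,v0+h/2),19),p2w(c,(u0,v0+h-1),28),p2w(c,(u0+w,v0+h-1),28))
E
```

```text
clock: 14.68
eef_pos: [589.2, -245.6, 60.6]
tcp_rot: [3.141, 0.0, 1.649]
contact_force: [0.5, -1.0, 0.1]
opening: 0.747
grasp_force: 0.0
[ 589.815 -245.671   61.055] (array([ 0.786, -1.165, 50.096]), array([ 0.001,  0.001, -0.   ]))
[ 216  195   74   36 2495] [ 565.818 -244.542   19.   ] [ 612.239 -240.964   19.   ] [ 567.257 -252.193   28.   ] [ 612.099 -248.741   28.   ]
[   0  262   50   58 1775] [ 422.544 -311.603   19.   ] [ 456.24  -309.019   19.   ] [ 427.527 -326.439   28.   ] [ 460.476 -323.918   28.   ]
```

```bash
python3 -m creep '[{"x":0.5,"y":0,"z":18,"rx":0,"ry":0,"rz":0,"hand":62},{"x":0,"y":0,"z":15,"rx":0,"ry":0,"rz":0,"hand":62},{"x":0,"y":0,"z":10,"rx":0,"ry":0,"rz":0,"hand":62},{"x":0,"y":0,"z":4,"rx":0,"ry":0,"rz":0,"hand":62},{"x":0,"y":0,"z":2.5,"rx":0,"ry":0,"rz":0,"hand":62},{"x":0,"y":0,"z":0,"rx":0,"ry":0,"rz":0,"hand":62}]'; python3 -m creep '[{"x":0,"y":0,"z":0,"rx":0,"ry":0,"rz":0,"hand":54},{"x":0,"y":0,"z":0,"rx":0,"ry":0,"rz":0,"hand":48},{"x":0,"y":0,"z":0,"rx":0,"ry":0,"rz":0,"hand":44},{"x":0,"y":0,"z":0,"rx":0,"ry":0,"rz":0,"hand":40},{"x":0,"y":0,"z":0,"rx":0,"ry":0,"rz":0,"hand":36},{"x":0,"y":0,"z":0,"rx":0,"ry":0,"rz":0,"hand":36},{"x":0,"y":0,"z":0,"rx":0,"ry":0,"rz":0,"hand":36}]' 30
```

```text
clock: 15.58
eef_pos: [589.5, -244.9, 10.6]
tcp_rot: [3.141, 0.0, 1.649]
contact_force: [-0.5, 0.9, 0.9]
opening: 0.732
grasp_force: 0.0
clock: 16.45
eef_pos: [589.3, -244.9, 10.8]
tcp_rot: [-3.141, 0.0, 1.649]
contact_force: [-2.7, 0.1, 6.0]
opening: 0.501
grasp_force: 30.2
```

```bash
python3 -m creep '[{"x":0,"y":0,"z":-2,"rx":0,"ry":0,"rz":0,"hand":36},{"x":0,"y":0,"z":-5,"rx":0,"ry":0,"rz":0,"hand":36},{"x":0,"y":0,"z":-12,"rx":0,"ry":0,"rz":0,"hand":36},{"x":0,"y":0,"z":-25,"rx":0,"ry":0,"rz":0,"hand":36},{"x":0,"y":0,"z":-30,"rx":0,"ry":0,"rz":0,"hand":36},{"x":0,"y":0,"z":-30,"rx":0,"ry":0,"rz":0,"hand":36},{"x":0,"y":0,"z":-25,"rx":0,"ry":0,"rz":0,"hand":36},{"x":0,"y":0,"z":0,"rx":0,"ry":0,"rz":0,"hand":36},{"x":0,"y":0,"z":0,"rx":0,"ry":0,"rz":0,"hand":36}]'; python3 - <<'E'
from h import *
c,im=snap("wrist","w_h2"); p,r=pose(); print(p,sense()["clock"])
m=yellow(im,(8,110,40),(35,255,255)); n,l,st,ce=cv2.connectedComponentsWithStats(m)
for k in range(1,n):
    if st[k,4]>100: print(st[k],r.inv().apply(p2w(c,ce[k],p[2]+8)-p))
cv2.imwrite("pics/w_h2b.png",cv2.resize(im[130:330,130:390,::-1],None,fx=2.8,fy=2.8,interpolation=cv2.INTER_CUBIC))
x=[480.4,-78.3]; print(go([*x,130],[np.pi,0,-.4+np.pi/2]))
E
```

```text
clock: 17.58
eef_pos: [589.0, -244.6, 139.0]
tcp_rot: [-3.141, -0.0, 1.649]
contact_force: [0.3, -0.6, -0.6]
opening: 0.505
grasp_force: 30.8
[ 588.719 -244.521  138.502] 17.625
[232 172  42   6 251] [38.258  0.621 -7.972]
[232 191  42   7 279] [29.179  0.683 -7.979]
[   2  223  107   92 4999] [ -5.73  -97.39   -7.872]
[ 208  234   97   39 3562] [-0.129  2.015 -8.003]
[504 249   8  28 112] [ -6.615 124.681  -8.175]
[200 317  38  14 317] [-39.816 -18.386  -8.005]
(array([174.147, -95.03 ,   8.762]), array([-0.002, -0.   ,  0.478]))
```

View pics/w_h2b.png

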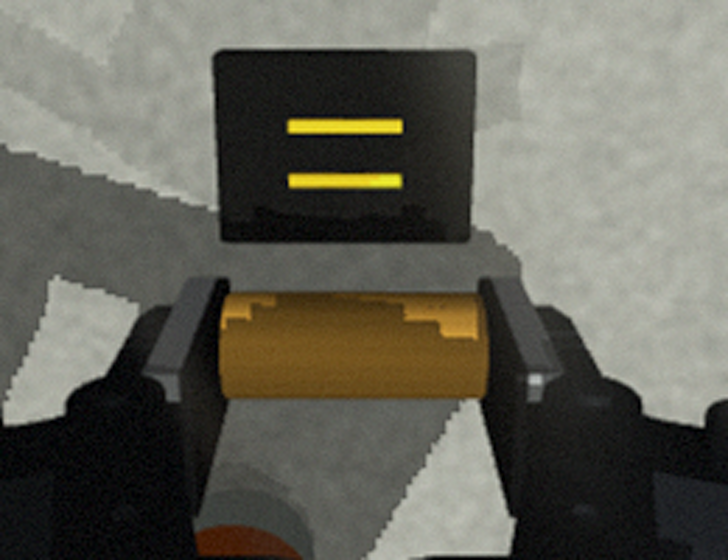

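The roller is held level by its end faces, spanning (219..487, 292..398) in the crop and centred on the tool. Now to the V-rest.

```bash
python3 -m creep '[{"x":15,"y":-8,"z":0,"rx":0,"ry":0,"rz":0,"hand":36},{"x":32,"y":-17.5,"z":0,"rx":0,"ry":0,"rz":0,"hand":36},{"x":40,"y":-22,"z":0,"rx":0,"ry":0,"rz":0,"hand":36},{"x":40,"y":-22,"z":0,"rx":0,"ry":0,"rz":0,"hand":36},{"x":32,"y":-17.5,"z":0,"rx":0,"ry":0,"rz":0,"hand":36},{"x":15,"y":-8,"z":0,"rx":0,"ry":0,"rz":0,"hand":36},{"x":0,"y":0,"z":0,"rx":0,"ry":0,"rz":0.12,"hand":36},{"x":0,"y":0,"z":0,"rx":0,"ry":0,"rz":0.12,"hand":36},{"x":0,"y":0,"z":0,"rx":0,"ry":0,"rz":0.12,"hand":36},{"x":0,"y":0,"z":0,"rx":0,"ry":0,"rz":0.118,"hand":36},{"x":0,"y":0,"z":0,"rx":0,"ry":0,"rz":0,"hand":36},{"x":0,"y":0,"z":0,"rx":0,"ry":0,"rz":0,"hand":36}]'; python3 - <<'E'
from h import *
c,im=snap("wrist","w_v2"); ps=[pose()[0]]
for k in range(3): grab_frame("wrist"); ps.append(pose()[0])
p=np.mean(ps,0); print(p,sense()["tcp_rot"])
from fit import *
# visible foot part from this side: compare model outline with picture
o=cv2.resize(im,None,fx=S,fy=S).copy(); m=render(c,[480.4,-78.3,-.4],im.shape); cs,_=cv2.findContours(m,0,1); cv2.drawContours(o,cs,-1,(255,0,0),2)
cv2.imwrite("pics/ov2.png",cv2.resize(o[400:1400,500:1700,::-1],(720,600)))
E
```

```text
clock: 19.12
eef_pos: [481.1, -78.8, 139.3]
tcp_rot: [-3.141, 0.0, 1.173]
contact_force: [-0.6, -0.6, -1.5]
opening: 0.502
grasp_force: 30.8
[481.141 -78.785 139.411] [-3.142  0.     1.172]
```

View pics/ov2.png

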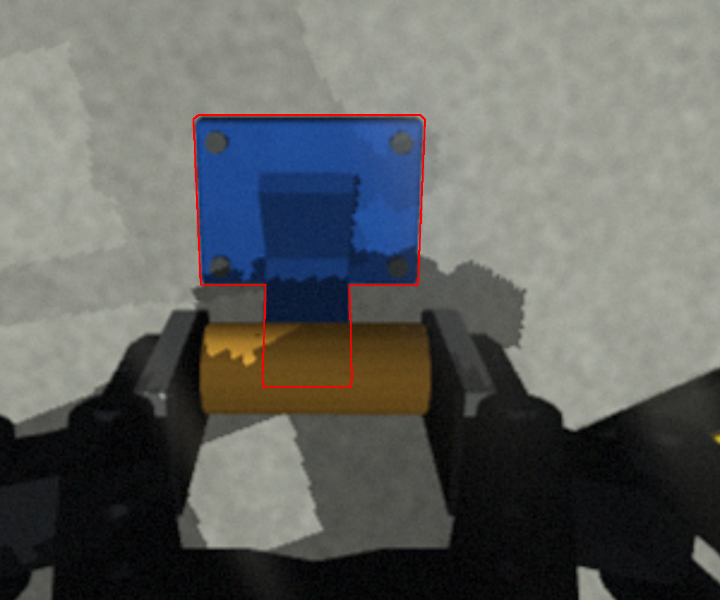

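The V-rest outline agrees to within about 1 mm, and the roller sits square above the V. I'll descend; seating is expected at TCP z ≈ 79.8.

```bash
python3 -m creep '[{"x":0.2,"y":-0.8,"z":10,"rx":0,"ry":0,"rz":0,"hand":36},{"x":0,"y":0,"z":15,"rx":0,"ry":0,"rz":0,"hand":36},{"x":0,"y":0,"z":15,"rx":0,"ry":0,"rz":0,"hand":36},{"x":0,"y":0,"z":8,"rx":0,"ry":0,"rz":0,"hand":36},{"x":0,"y":0,"z":4,"rx":0,"ry":0,"rz":0,"hand":36},{"x":0,"y":0,"z":2,"rx":0,"ry":0,"rz":0,"hand":36},{"x":0,"y":0,"z":1,"rx":0,"ry":0,"rz":0,"hand":36},{"x":0,"y":0,"z":0,"rx":0,"ry":0,"rz":0,"hand":36},{"x":0,"y":0,"z":0,"rx":0,"ry":0,"rz":0,"hand":36}]'
```

```text
clock: 20.45
eef_pos: [480.7, -78.3, 84.7]
tcp_rot: [3.141, -0.0, 1.171]
contact_force: [-0.0, -0.1, -0.7]
opening: 0.508
grasp_force: 30.8
```

```bash
python3 -m creep '[{"x":0,"y":0,"z":1,"rx":0,"ry":0,"rz":0,"hand":36},{"x":0,"y":0,"z":0.7,"rx":0,"ry":0,"rz":0,"hand":36},{"x":0,"y":0,"z":0,"rx":0,"ry":0,"rz":0,"hand":36},{"x":0,"y":0,"z":0,"rx":0,"ry":0,"rz":0,"hand":36}]'
```

```text
clock: 20.95
eef_pos: [480.5, -78.3, 82.8]
tcp_rot: [3.142, -0.0, 1.171]
contact_force: [-0.3, 0.0, -0.8]
opening: 0.505
grasp_force: 30.8
```

```bash
python3 -m creep '[{"x":0,"y":0,"z":0.8,"rx":0,"ry":0,"rz":0,"hand":36},{"x":0,"y":0,"z":0.7,"rx":0,"ry":0,"rz":0,"hand":36},{"x":0,"y":0,"z":0,"rx":0,"ry":0,"rz":0,"hand":36}]'
```

```text
clock: 21.32
eef_pos: [480.5, -78.3, 81.3]
tcp_rot: [-3.142, 0.0, 1.171]
contact_force: [-0.3, 0.5, -0.7]
opening: 0.504
grasp_force: 30.8
```

```bash
python3 -m creep '[{"x":0,"y":0,"z":0.7,"rx":0,"ry":0,"rz":0,"hand":36},{"x":0,"y":0,"z":0,"rx":0,"ry":0,"rz":0,"hand":36},{"x":0,"y":0,"z":0,"rx":0,"ry":0,"rz":0,"hand":36}]'
```

```text
clock: 21.7
eef_pos: [480.5, -78.4, 80.9]
tcp_rot: [3.141, 0.0, 1.171]
contact_force: [-1.6, -1.2, 5.1]
opening: 0.506
grasp_force: 31.5
```

```bash
python3 -m creep '[{"x":-0.5,"y":0,"z":0.3,"rx":0,"ry":0,"rz":0,"hand":36},{"x":0,"y":0,"z":0,"rx":0,"ry":0,"rz":0,"hand":36},{"x":0,"y":0,"z":0,"rx":0,"ry":0,"rz":0,"hand":36}]'
```

```text
clock: 22.08
eef_pos: [480.5, -78.9, 80.5]
tcp_rot: [3.141, 0.0, 1.171]
contact_force: [-0.5, -1.7, 5.7]
opening: 0.505
grasp_force: 31.4
```

```bash
python3 -m creep '[{"x":-0.5,"y":0,"z":0.2,"rx":0,"ry":0,"rz":0,"hand":36},{"x":0,"y":0,"z":0,"rx":0,"ry":0,"rz":0,"hand":36},{"x":0,"y":0,"z":0,"rx":0,"ry":0,"rz":0,"hand":36}]'
```

```text
clock: 22.45
eef_pos: [480.3, -79.3, 80.1]
tcp_rot: [3.141, -0.0, 1.171]
contact_force: [-0.2, -2.0, 3.7]
opening: 0.508
grasp_force: 31.2
```

The roller is within about 0.5 mm of seated. Release slowly and rise.

```bash
python3 -m creep '[{"x":0,"y":0,"z":0,"rx":0,"ry":0,"rz":0,"hand":44},{"x":0,"y":0,"z":0,"rx":0,"ry":0,"rz":0,"hand":48},{"x":0,"y":0,"z":0,"rx":0,"ry":0,"rz":0,"hand":53},{"x":0,"y":0,"z":0,"rx":0,"ry":0,"rz":0,"hand":58},{"x":0,"y":0,"z":0,"rx":0,"ry":0,"rz":0,"hand":62},{"x":0,"y":0,"z":0,"rx":0,"ry":0,"rz":0,"hand":66},{"x":0,"y":0,"z":-5,"rx":0,"ry":0,"rz":0,"hand":66},{"x":0,"y":0,"z":-15,"rx":0,"ry":0,"rz":0,"hand":66},{"x":0,"y":0,"z":-25,"rx":0,"ry":0,"rz":0,"hand":70},{"x":10,"y":0,"z":-30,"rx":0,"ry":0,"rz":0,"hand":80},{"x":20,"y":0,"z":-30,"rx":0,"ry":0,"rz":0,"hand":80},{"x":0,"y":0,"z":0,"rx":0,"ry":0,"rz":0,"hand":80},{"x":0,"y":0,"z":0,"rx":0,"ry":0,"rz":0,"hand":80}]'; python3 - <<'E'
from fit import *
c,im=snap("wrist","w_f"); print(pose()[0])
V=np.array([480.4,-78.3,0]); R=Ro.from_euler("z",-.4).as_matrix()
o=cv2.resize(im,None,fx=3,fy=3,interpolation=cv2.INTER_CUBIC)
cyl=np.array([(x,9*np.cos(a),88+9*np.sin(a)) for x in (-22,22) for a in np.linspace(0,6.28,40)])@R.T+V
m=np.zeros((384*S,512*S),np.uint8); hull(m,c,cyl); m=cv2.resize(m,(1536,1152)); cs,_=cv2.findContours(m,0,1); cv2.drawContours(o,cs,-1,(255,0,0),1)
cv2.imwrite("pics/ov3.png",o[400:950,420:1120,::-1])
E
```

```text
clock: 24.08
eef_pos: [491.4, -51.6, 185.3]
tcp_rot: [3.141, 0.0, 1.171]
contact_force: [0.3, 0.3, -1.2]
opening: 0.939
grasp_force: 0.0
[491.05  -51.721 184.742]
```

View pics/ov3.png

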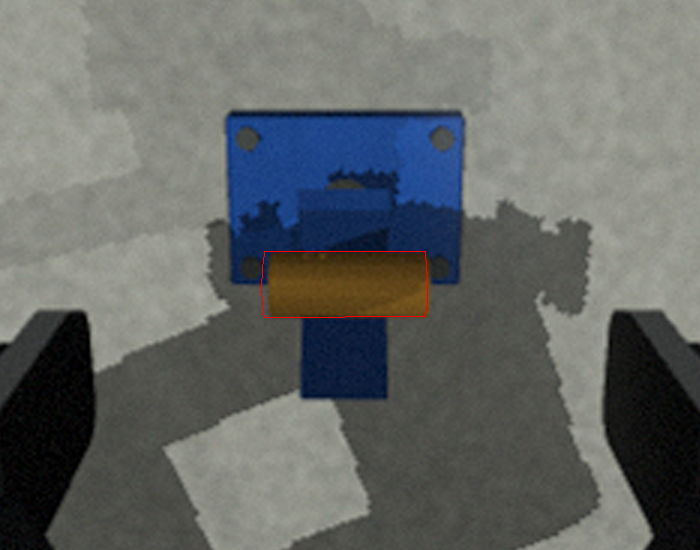

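The roller lies along the V between (266,285) and (428,285), on the predicted outline, with overhangs even to about 1 mm. The fingers are clear, so I'll hand in.

```bash
python3 -c "
from rig import *
print(sign_off())"
```

```text
the job is handed in; nothing more can be done
None
```

I parked the brass roller in the pad groove and let it go, then took it again by its ends and laid it in the V-rest, centred to about 1 mm in the last picture, and handed the job in at about 24 s of the 58 s allowed; no verdict was returned, and I did not re-measure the bystanders at the end.

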